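# Take the air nozzle off the bench coupler

## Robot

A 6-joint arm with a two-finger parallel gripper is mounted at the origin on the work surface. World frame = base frame: x ahead of the robot, y to its left, z up, the work surface at z = 0. Lengths are in m, angles in rad, forces in N, time in s.
With the tool pointing down it reaches from about 0.375 to 0.9 m from the base axis. Payload 3.1 kg.
Tool frame: the origin (TCP) lies at the very end of the fingers, on their centre line; the grasp point (between the pads) lies 19 mm behind it; z points along the fingers, y is the line along which they close (so a half turn about z gives the same grasp; the last joint's range is limited). The gripper opens to 87 mm and grips with 3 to 60 N. Pads are 19 mm wide; open, the fingers measure 117 mm over their backs; the gripper's body (75 mm by 190 mm) begins 51 mm behind the grasp point.
Start: joints at [1.034, 0.527, 1.433, -0, 1.181, -0.178], TCP at [0.219, 0.585, 0.223] pointing down, gripper open.
Joint ranges: [-3.08, 3.08], [-0.75, 2.2], [0.22, 2.44], [-1.43, 4.57], [0, 2.65], [-2.85, 2.85]. Speed limits (rad/s): [2.79, 2.79, 3.14, 3.14, 3.14, 3.14].

## Interface

Orientations are given as a unit quaternion [x, y, z, w].
In Python, from rig import status, viewer, robot gives the robot as it stands.
- The arm moves only by the tool arm_command, never from a script. Its arguments are lists of equal length, an entry for each row: "delta_rot": the turn, a rotation vector about the tool's x, y, z in degrees, a list of three; "delta_pos": the shift along the tool's x, y, z in m, a list of three; "gripper": the closure, from -1 (fully open) to 1 (shut). In form: {"delta_rot": [[rx, ry, rz], ...], "delta_pos": [[dx, dy, dz], ...], "gripper": [gripper, ...]}. A call has 1 to 12 rows; each row is the pose to reach, as a shift and turn from the pose commanded when the call began, along the tool's axes at that moment; what a row does not reach only later rows make up. A row lasts 1/12 s, in which the tool goes at most 41.7 mm and 7.16 degrees, less where a joint would pass 70% of its speed; a pose out of reach is approached as far as the arm can. A call with a gripper value outside its range is refused whole. The fingers move at their own pace and stop on an object; "grip_force" is the grip in N (left out, the last holds). Time passes only in rows, so rows that repeat a pose let the fingers close. It gives the time, the measured TCP pose, the force, the opening and the grip force at its end, in the units of the state.
- status.get_obs(): the state, without advancing time (a new reading comes with each control period).
- viewer.camera(name): name is "scene" or "top"; returns a dict with "pixels" (400x640x3 uint8, blue, green, red), "fx", "fy", "cx", "cy" (pixels), "pose" (4x4, takes a point from camera to world coordinates). Camera axes: x right, y down, z forward; pixel columns grow to the right and rows downward; lengths in m; the calibration is good to about 2 mm. A picture is of the moment at which its call begins. There is no depth.
- robot.hand_in(): hands the job in; it is judged then, once.
The state is a dict: "time": time; "q": joint angles; "joint_velocities": joint speeds; "joint_torque": joint torques, N m; "position": TCP position; "tool_rot": TCP orientation; "ft_force": force on the tool from outside, world axes, zero at the start; "moment": the same for the moment, N m; "grip_width": finger opening in m; "grip_force": force on a finger pad.
Only numpy, scipy, OpenCV 4.12 (cv2) and the standard library are available. Lean on these libraries where they do the work, as an engineer would, in place of code of your own. Each camera call takes 0.05 s, during which the arm holds its last target. There are 200 camera calls.

## Task

Take the blue air nozzle off the bench's quick coupler: pull the orange spring sleeve right back along the coupler so that the nozzle pops loose, let the sleeve snap fully forward again, then lift the nozzle out and put it in the white tray so that it lies there at rest. Do not throw the nozzle or drop it from a height, and leave the other things on the table where they are.

Things in the scene. Friction and masses are not known exactly. Their poses are not given: they have to be found in the camera images.
- outlet: fixed grey bench air outlet; origin on the table. Plinth 150 x 170 x 18 mm, from x = -63 to +87 mm; a 42 mm column at x = +35 mm carries the quick coupler, whose axis starts at x = +30, z = 75 mm and leans 30 deg from vertical towards the outlet's own -x (towards the robot, but for its yaw)
- rail_mid (a point): middle of the outlet's guard rail: 14 mm steel tube above the coupler, along the outlet's y, 228 mm above the table at the outlet's x = +30 mm; at y = +-70 mm it bends to posts down to the plinth at x = +70 mm. It blocks a gripper held vertically over the sleeve: come along the leaning coupler axis
- sleeve_grip (a point): centre of the orange spring sleeve; moves with it. Its z is the coupler axis, pointing forward (up towards the robot, 30 deg from vertical), its y is level. Tube 32 mm wide from 19 mm behind to 13 mm ahead of this point; at the rear a rim, 40 mm wide, 6 mm thick, whose upper face (to push on) is 13 mm behind. The coupler's mouth is 13 mm ahead when the sleeve is home
- sleeve (a joint): travel of the sleeve: 0 = fully forward (home), 0.012 m = fully back against its stop, i.e. moved down along the coupler axis, away from the nozzle. The spring pushes it forward with 6 N at home and 12 N fully back. The nozzle is let go at about 7 mm; pull to the stop
- nozzle_grip (a point): middle of the nozzle's blue head (round, 20 mm wide, 20 mm long); its z points along the nozzle to its tip. The brass tip ends 19 mm ahead, the steel stem (14 mm wide, 34 mm long) 44 mm behind. Held in the coupler, this point is 11 mm ahead of the mouth; when let go, a spring lifts the nozzle 14 mm along the axis and it stands loose there, 19 mm of stem inside
- nozzle_mid (a point): point on the nozzle's axis 14 mm behind nozzle_grip, 30 mm from the stem's end: where the nozzle is judged to lie
- white_tray: fixed white plastic tray, 200 mm (its x) by 150 mm (its y), 30 mm high, walls and floor 4 mm; origin at the centre of its underside. It may stand left or right of the outlet, the black tray on the other side
- black_tray: fixed black tray of the same shape and size; not to be used
- pencil: loose orange pencil, 180 mm long (along its x), 7 mm thick; bystander, origin under about its middle
- eraser: loose white eraser 42 x 22 x 12 mm; bystander, origin at the centre of its underside
- phone: loose phone with an orange rim, 148 x 72 x 9 mm; bystander, origin at the centre of its underside
- petri: loose shallow glass dish, 90 mm diameter, 15 mm high; bystander, origin at the centre of its underside
- jar: loose amber glass jar, 60 mm diameter, 85 mm high, white cap; bystander, origin at the centre of its underside
- shell: loose brown shell, 44 mm diameter, 15 mm high, lying in the black tray; bystander, origin at the centre of its underside
- nozzle: the nozzle as a whole, about 60 g; origin at the end of its stem, z along its axis towards the tip
Things that resemble listed ones, but are neither listed nor needed, are in the scene too. Of the things shaped like the outlet, the grey one is meant.

How it is judged:
On the way, in this order (a step that is already met when the one before it is completed fails the run):
1. the sleeve is pulled back at least 9 mm, which lets the nozzle go (value of joint sleeve above 0.009 m), for 0.1 s.
2. the sleeve has snapped forward to within 2 mm of home and the nozzle has come up at least 8 mm (value of joint sleeve below 0.002 m and distance of nozzle_mid from where it was at the start of the episode above 0.008 m), for 0.1 s.
At the end, for the whole second after the job is handed in: the nozzle (site nozzle_mid) lies inside the white tray: within 98 mm of its centre along the tray's x, 73 mm along its y, less than 40 mm above its underside, slower than 30 mm/s; the sleeve is within 2 mm of fully forward (x of nozzle_mid in the frame of white_tray between -0.098 and 0.098 m and y of nozzle_mid in the frame of white_tray between -0.073 and 0.073 m and z of nozzle_mid in the frame of white_tray between 0 and 0.04 m and linear speed of nozzle below 0.03 m/s and value of joint sleeve below 0.002 m); the robot touches nothing.
It fails at once if a bystander (pencil, eraser, phone, dish, jar or shell) is moved more than 25 mm (distance of any of pencil, eraser, phone, petri, jar, shell from where it was at the start of the episode above 0.025 m).
It fails at once if the nozzle is thrown or dropped from a height: it moves faster than 1.7 m/s (linear speed of nozzle above 1.7 m/s).
It also fails if it takes over 48 s, if anything falls off the work surface, if the arm or the gripper's body presses on something with over 40 N, if the wrist force passes 120 N, or if a joint passes its speed limit or range.

## Working session

There is one attempt and no reset: what is moved stays moved. The work goes in short steps, Python scripts to look and compute and a tool call to move; the robot and the scene stay as the last step left them, time stands still between calls to the robot, and variables do not carry over. Pictures are saved under pics/ and viewed, at most 10 in all, crops included, and the job is handed in when it is done.

Besides the shell and the picture viewer there is one more tool, called after "Call:" by a JSON object that holds its "op" and its "data". arm_command: Moves the arm, as the interface text tells. Its arguments: {"type":"object","properties":{"delta_rot":{"type":"array","items":{"type":"array","items":{"type":"number"}}},"delta_pos":{"type":"array","items":{"type":"array","items":{"type":"number"}}},"gripper":{"type":"array","items":{"type":"number"}},"grip_force":{"type":"number"}},"required":["delta_rot","delta_pos","gripper"]}

```bash
ls; mkdir -p pics; python3 - <<'E'
from rig import status, viewer, robot
import cv2,numpy as np
for n in ("scene","top"):
    c=viewer.camera(n); cv2.imwrite(f"pics/{n}0.png",c["pixels"]); print(n,c["fx"],c["fy"],c["cx"],c["cy"]);print(np.round(c["pose"],4).tolist())
o=status.get_obs();print({k:np.round(v,3).tolist() for k,v in o.items()})
E
```

```text
pics
scene 462.57112564102385 462.57112564102385 321.4211439081168 203.96658279735485
[[-0.1754, 0.853, -0.4916, 1.251], [0.9845, 0.1525, -0.0868, 0.1475], [0.0009, -0.4992, -0.8665, 1.3294], [0.0, 0.0, 0.0, 1.0]]
top 423.71838136372224 423.71838136372224 318.86211902250835 191.77577509124993
[[0.0242, -0.9983, 0.0526, 0.4884], [-0.9996, -0.0248, -0.0094, 0.0149], [0.0107, -0.0523, -0.9986, 1.4669], [0.0, 0.0, 0.0, 1.0]]
{'time': 0.1, 'q': [1.034, 0.528, 1.434, 0.0, 1.181, -0.179], 'joint_velocities': [-0.001, -0.001, -0.003, 0.001, -0.001, 0.002], 'joint_torque': [-0.0, -44.099, -17.715, 0.064, 0.053, -0.0], 'position': [0.219, 0.585, 0.222], 'tool_rot': [0.178, 0.984, -0.001, -0.0], 'ft_force': [-0.569, -0.371, 0.945], 'moment': [0.059, 0.04, 0.044], 'grip_force': 0.0, 'grip_width': 0.087}
```

View pics/scene0.png

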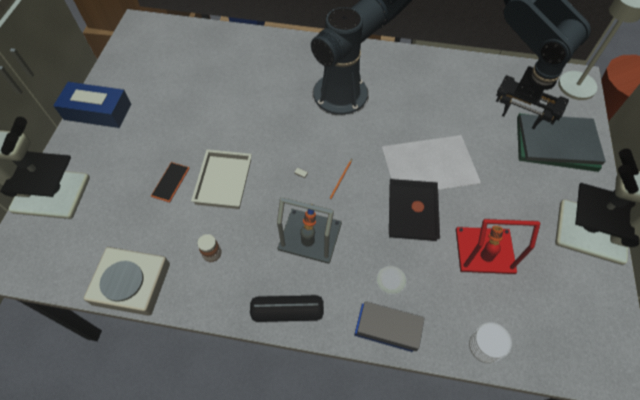

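View pics/top0.png

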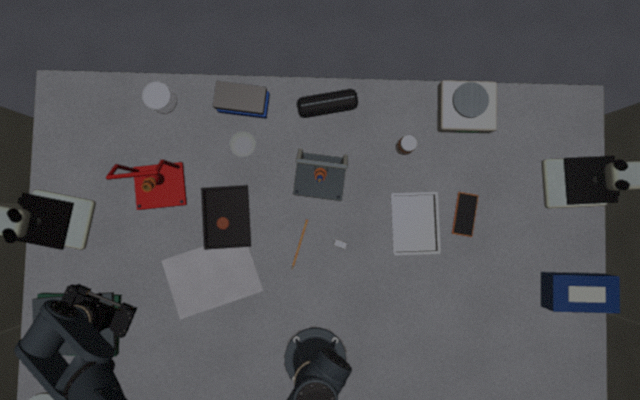

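The grey outlet is at scene (310,235) and top (320,175). The red look-alike is at scene (490,245) and top (160,185); only the grey one fits the description. The white tray is at scene (222,178) and top (415,223), and the black tray with the shell is at scene (415,208). I'll confirm with one enlarged crop.

```bash
python3 - <<'E'
import cv2,numpy as np
s=cv2.imread("pics/scene0.png")[190:270,265:355]; t=cv2.imread("pics/top0.png")[140:210,280:360]
r=lambda a,k:cv2.resize(a,None,fx=k,fy=k,interpolation=cv2.INTER_CUBIC)
a=r(s,4.4)[:352];b=r(t,5)[:350]
im=np.zeros((352,396+400,3),np.uint8);im[:352,:396]=a[:352,:396];im[:350,396:]=b
im=cv2.convertScaleAbs(im,alpha=1.6,beta=10)
for i in range(0,90,10):
    cv2.putText(im,str(265+i),(int(i*4.4),10),0,.35,(0,255,255));cv2.putText(im,str(190+i),(0,int(i*4.4)),0,.35,(0,255,255))
for i in range(0,80,10):
    cv2.putText(im,str(280+i),(396+i*5,10),0,.35,(0,255,255));cv2.putText(im,str(140+i),(396,i*5),0,.35,(0,255,255))
cv2.imwrite("pics/crop1.png",im)
E
```

```text
(no output)
```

View pics/crop1.png

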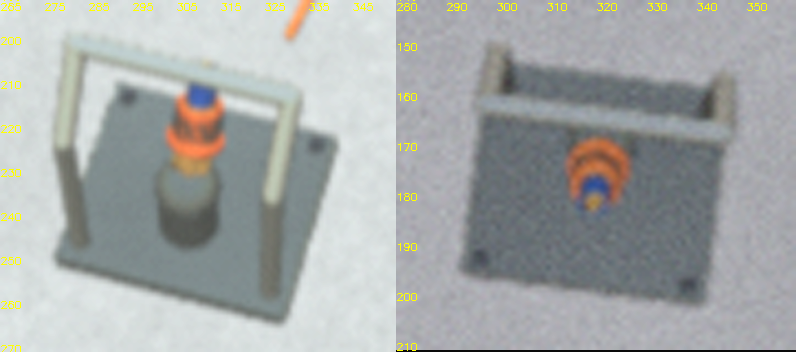

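```bash
cat > h.py <<'E'
import numpy as np
from scipy.spatial.transform import Rotation as R
S=dict(f=462.571,c=(321.421,203.967),P=np.array([[-0.1754,0.853,-0.4916,1.251],[0.9845,0.1525,-0.0868,0.1475],[0.0009,-0.4992,-0.8665,1.3294]]))
T=dict(f=423.718,c=(318.862,191.776),P=np.array([[0.0242,-0.9983,0.0526,0.4884],[-0.9996,-0.0248,-0.0094,0.0149],[0.0107,-0.0523,-0.9986,1.4669]]))
def proj(C,p):
    q=(np.asarray(p)-C["P"][:,3])@C["P"][:,:3]; return C["f"]*q[...,:2]/q[...,2:]+np.array(C["c"])
def onplane(C,uv,z):
    d=C["P"][:,:3]@np.array([(uv[0]-C["c"][0])/C["f"],(uv[1]-C["c"][1])/C["f"],1]);o=C["P"][:,3]
    return o+d*(z-o[2])/d[2]
A=np.array([-.5,0,np.sqrt(.75)]); A0=np.array([.03,0,.075])   # coupler axis in outlet frame
E
python3 - <<'E'
from h import *
import cv2
from scipy.optimize import least_squares
sc=lambda u,v:np.array([265+(u+.5)/4.4-.5,190+(v+.5)/4.4-.5]); tp=lambda u,v:np.array([280+(u-396+.5)/5-.5,140+(v+.5)/5-.5])
obs=[(S,sc(288,322),(.087,.085,0)),(S,sc(118,83),(-.063,-.085,.018)),(S,sc(336,136),(-.063,.085,.018)),(S,sc(57,264),(.087,-.085,0)),
(S,sc(186,68),(.03,0,.228)),(T,tp(462,270),(-.063,.085,.018)),(T,tp(703,304),(-.063,-.085,.018)),(T,tp(606,118),(.03,0,.228)),
(S,sc(203,97),.024+.003),(T,tp(596,188),.024),(T,tp(594,204),.043)]
def res(p):
    Rz=R.from_euler('z',p[2]).as_matrix();o=np.array([p[0],p[1],0]);r=[]
    for C,uv,l in obs:
        L=A0+A*(p[3]+l) if np.isscalar(l) else np.array(l)
        r.append(proj(C,Rz@L+o)-uv)
    return np.concatenate(r)
f=least_squares(res,[.5,0,0,.04],loss='soft_l1');p=f.x
print(np.round(p,4),np.round(res(p).reshape(-1,2),1).tolist())
Rz=R.from_euler('z',p[2]).as_matrix();o=np.array([p[0],p[1],0])
print("sleeve_grip",Rz@(A0+A*p[3])+o,"axis",Rz@A)
t=cv2.imread("pics/top0.png")[180:265,380:447].astype(int)
m=((t.min(2)>150)).astype(np.uint8);m=cv2.morphologyEx(m,cv2.MORPH_CLOSE,np.ones((3,3),np.uint8))
k=max(cv2.findContours(m,cv2.RETR_EXTERNAL,cv2.CHAIN_APPROX_NONE)[0],key=cv2.contourArea)
r=cv2.minAreaRect(k);c=np.array(r[0])+[380,180];print("tray",c,r[1],r[2],onplane(T,c,.03))
for n,uv in dict(jar=(408,143),eraser=(341,244),pen1=(293,267),pen2=(307,220)).items(): print(n,onplane(T,uv,.01))
E
```

```text
[ 0.6077  0.0009 -0.098   0.0417] [[-0.4, 1.2], [0.1, -1.1], [1.1, -0.6], [-0.2, 0.6], [-0.3, 0.3], [-0.4, 0.8], [0.7, 0.1], [-0.2, 0.1], [0.0, -0.3], [-0.0, -0.0], [0.1, -0.7]]
sleeve_grip [ 6.16878929e-01 -3.44266046e-05  1.11071697e-01] axis [-0.49760167  0.04891395  0.8660254 ]Traceback (most recent call last):
  File "<stdin>", line 20, in <module>
ValueError: max() iterable argument is empty
```

```bash
cat >> h.py <<'E'
G=np.array([.6169,0.,.1111]); AX=np.array([-.4976,.0489,.866])
yt=np.array([.0978,.9952,0]); RT=np.stack([np.cross(yt,-AX),yt,-AX],1)
def delta(p,Rm=RT):
    from rig import status
    o=status.get_obs();R0=R.from_quat(o["tool_rot"]);p0=np.array(o["position"])
    print("t",round(float(o["time"]),2),"pos",np.round(p0,4),"F",np.round(o["ft_force"],1),"w",round(float(o["grip_width"]),4))
    print("rot",np.round((R0.inv()*R.from_matrix(Rm)).as_rotvec(degrees=True),2).tolist(),"pos",np.round(R0.inv().apply(p-p0),4).tolist())
E
python3 -c "
from h import *
print(RT);delta(np.array([.48,.12,.32]))
print('tray',onplane(T,(415.5,223.5),.03),[onplane(T,q,.03) for q in ((391,193),(438,192),(440,254),(393,255))])
for uv in [(408,143),(341,244),(293,267),(307,220)]: print(onplane(T,uv,.01))"
```

```text
[[-0.8618432   0.0978      0.4976    ]
 [ 0.0846948   0.9952     -0.0489    ]
 [-0.49999394  0.         -0.866     ]]
t 0.1 pos [0.2191 0.5846 0.2217] F [-0.6 -0.4  0.9] w 0.087
rot [-4.02, -29.86, -14.57] pos [-0.4074, -0.3436, -0.0978]
tray [ 0.46451486 -0.32883383  0.03      ] [array([ 0.56599557, -0.24403931,  0.03      ]), array([ 0.57337208, -0.40431792,  0.03      ]), array([ 0.36367061, -0.41309654,  0.03      ]), array([ 0.35662346, -0.25401946,  0.03      ])]
[ 0.74233078 -0.30408771  0.01      ]
[ 0.38806495 -0.07891536  0.01      ]
[0.30622802 0.08309601 0.01      ]
[0.46721678 0.03950943 0.01      ]
```

Call:
{"op": "arm_command", "data": {"delta_rot": [[-1, -7, -3.5], [-2, -14, -7], [-3, -21, -11], [-4, -29.9, -14.6], [-4, -29.9, -14.6], [-4, -29.9, -14.6], [-4, -29.9, -14.6], [-4, -29.9, -14.6], [-4, -29.9, -14.6], [-4, -29.9, -14.6], [-4, -29.9, -14.6], [-4, -29.9, -14.6]], "delta_pos": [[-0.03, -0.024, -0.015], [-0.06, -0.05, -0.03], [-0.09, -0.075, -0.045], [-0.12, -0.1, -0.06], [-0.15, -0.125, -0.075], [-0.18, -0.15, -0.09], [-0.21, -0.175, -0.098], [-0.24, -0.2, -0.098], [-0.27, -0.225, -0.098], [-0.3, -0.25, -0.098], [-0.33, -0.275, -0.098], [-0.36, -0.3, -0.098]], "gripper": [-1, -1, -1, -1, -1, -1, -1, -1, -1, -1, -1, -1], "grip_force": 40}}

```text
time: 1.1
position: [0.4512, 0.1761, 0.3205]
tool_rot: [0.047, 0.965, -0.012, 0.259]
ft_force: [0.4, 0.6, 0.1]
grip_width: 0.0869
grip_force: 0.0
```

```bash
python3 -c "
from h import *
delta(G+.115*AX)"
```

```text
t 1.1 pos [0.4512 0.1761 0.3205] F [0.4 0.6 0.1] w 0.0869
rot [0.07, 0.09, 0.0] pos [-0.0527, -0.1593, 0.1573]
```

Call:
{"op": "arm_command", "data": {"delta_rot": [[0.07, 0.09, 0], [0.07, 0.09, 0], [0.07, 0.09, 0], [0.07, 0.09, 0], [0.07, 0.09, 0], [0.07, 0.09, 0], [0.07, 0.09, 0], [0.07, 0.09, 0], [0.07, 0.09, 0], [0.07, 0.09, 0], [0.07, 0.09, 0], [0.07, 0.09, 0]], "delta_pos": [[-0.01, -0.03, 0], [-0.02, -0.06, 0], [-0.03, -0.09, 0.01], [-0.04, -0.12, 0.03], [-0.0527, -0.145, 0.055], [-0.0527, -0.1593, 0.085], [-0.0527, -0.1593, 0.11], [-0.0527, -0.1593, 0.135], [-0.0527, -0.1593, 0.15], [-0.0527, -0.1593, 0.1573], [-0.0527, -0.1593, 0.1573], [-0.0527, -0.1593, 0.1573]], "gripper": [-1, -1, -1, -1, -1, -1, -1, -1, -1, -1, -1, -1]}}

```text
time: 2.1
position: [0.5592, 0.0076, 0.2105]
tool_rot: [0.047, 0.965, -0.012, 0.258]
ft_force: [-0.3, -1.1, 0.6]
grip_width: 0.087
grip_force: 0.0
```

```bash
python3 - <<'E'
from h import *
import cv2
from rig import viewer
delta(G+.06*AX)
s=viewer.camera("scene")["pixels"][150:270,250:370];t=viewer.camera("top")["pixels"][140:230,265:365]
cv2.imwrite("pics/s2.png",s);cv2.imwrite("pics/t2.png",t)
k=3.9
a=cv2.resize(s,None,fx=3.3,fy=3.3,interpolation=3);b=cv2.resize(t,None,fx=4,fy=4,interpolation=3)
im=np.zeros((400,800,3),np.uint8);im[:396,:396]=a;im[:360,400:]=b
cv2.imwrite("pics/crop2.png",cv2.convertScaleAbs(im,alpha=1.6,beta=10))
E
```

```text
t 2.1 pos [0.5592 0.0076 0.2105] F [-0.3 -1.1  0.6] w 0.087
rot [0.02, -0.06, -0.01] pos [-0.0007, -0.0019, 0.0552]
```

View pics/crop2.png

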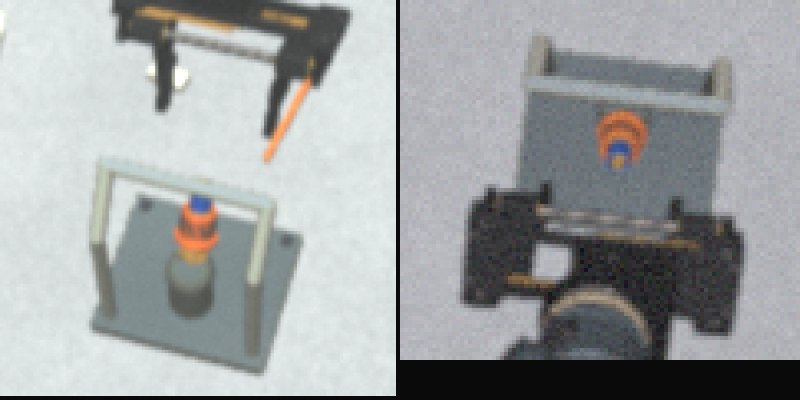

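Call:
{"op": "arm_command", "data": {"delta_rot": [[0, 0, 0], [0, 0, 0], [0, 0, 0], [0, 0, 0], [0, 0, 0], [0, 0, 0], [0, 0, 0], [0, 0, 0], [0, 0, 0], [0, 0, 0]], "delta_pos": [[-0.0007, -0.0019, 0.012], [-0.0007, -0.0019, 0.026], [-0.0007, -0.0019, 0.04], [-0.0007, -0.0019, 0.054], [-0.0007, -0.0019, 0.068], [-0.0007, -0.0019, 0.082], [-0.0007, -0.0019, 0.096], [-0.0007, -0.0019, 0.11], [-0.0007, -0.0019, 0.121], [-0.0007, -0.0019, 0.121]], "gripper": [-1, -1, -1, -1, -1, -1, -1, -1, -1, -1]}}

```text
time: 3.03
position: [0.6209, -0.0004, 0.1061]
tool_rot: [0.048, 0.965, -0.012, 0.259]
ft_force: [-0.7, -0.3, 0.5]
grip_width: 0.0869
grip_force: 0.0
```

```bash
python3 - <<'E'
from h import *
import cv2
from rig import viewer
delta(G-.007*AX)
s=viewer.camera("scene")["pixels"][180:260,265:365];t=viewer.camera("top")["pixels"][140:230,265:365]
a=cv2.resize(s,None,fx=4,fy=4,interpolation=3);b=cv2.resize(t,None,fx=4,fy=4,interpolation=3)
im=np.zeros((400,800,3),np.uint8);im[:320,:400]=a;im[:360,400:]=b
cv2.imwrite("pics/crop3.png",cv2.convertScaleAbs(im,alpha=1.6,beta=10))
E
```

```text
t 3.03 pos [ 6.209e-01 -4.000e-04  1.061e-01] F [-0.7 -0.3  0.5] w 0.0869
rot [0.02, 0.03, -0.03] pos [0.0009, 0.0, 0.0007]
```

View pics/crop3.png

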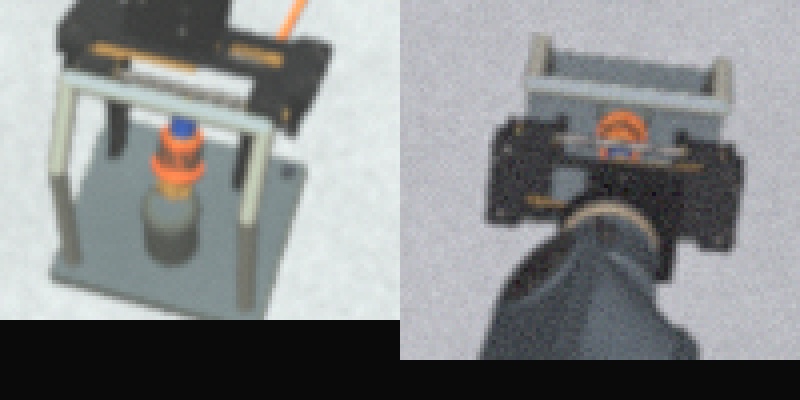

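Call:
{"op": "arm_command", "data": {"delta_rot": [[0, 0, 0], [0, 0, 0], [0, 0, 0], [0, 0, 0], [0, 0, 0], [0, 0, 0], [0, 0, 0], [0, 0, 0]], "delta_pos": [[0.0005, 0, 0], [0.0005, 0, 0], [0.0005, 0, 0], [0.0005, 0, 0], [0.0005, 0, 0], [0.0005, 0, 0], [0.0005, 0, 0], [0.0005, 0, 0]], "gripper": [0, 0.2, 1, 1, 1, 1, 1, 1], "grip_force": 15}}

```text
time: 3.8
position: [0.6197, -0.0005, 0.1059]
tool_rot: [0.047, 0.965, -0.013, 0.258]
ft_force: [0.9, -0.6, -0.6]
grip_width: 0.0413
grip_force: 0.0
```

```bash
python3 -c "
from h import *
delta(G-.007*AX)"
```

```text
t 3.8 pos [ 6.197e-01 -5.000e-04  1.059e-01] F [ 0.9 -0.6 -0.6] w 0.0413
rot [0.0, -0.01, -0.02] pos [-0.0002, 0.0002, 0.0011]
```

Call:
{"op": "arm_command", "data": {"delta_rot": [[0, 0, 0], [0, 0, 0], [0, 0, 0], [0, 0, 0]], "delta_pos": [[0, 0, 0], [0, 0, 0], [0, 0, 0], [0, 0, 0]], "gripper": [1, 1, 1, 1], "grip_force": 15}}

```text
time: 4.13
position: [0.6197, -0.0007, 0.1059]
tool_rot: [0.048, 0.965, -0.013, 0.259]
ft_force: [-0.4, -1.4, 0.2]
grip_width: 0.0383
grip_force: 15.0
```

Call:
{"op": "arm_command", "data": {"delta_rot": [[0, 0, 0], [0, 0, 0], [0, 0, 0], [0, 0, 0], [0, 0, 0], [0, 0, 0], [0, 0, 0], [0, 0, 0], [0, 0, 0], [0, 0, 0], [0, 0, 0]], "delta_pos": [[0, 0, 0], [0, 0, 0], [0, 0, 0], [0, 0, -0.003], [0, 0, -0.006], [0, 0, -0.006], [0, 0, -0.006], [0, 0, -0.006], [0, 0, -0.006], [0, 0, -0.006], [0, 0, -0.006]], "gripper": [-0.15, -0.15, -0.15, -0.15, -0.15, 1, 1, 1, 1, 1, 1], "grip_force": 15}}

```text
time: 5.05
position: [0.6167, -0.0004, 0.1111]
tool_rot: [0.048, 0.965, -0.013, 0.259]
ft_force: [-0.7, -1.7, 0.5]
grip_width: 0.0306
grip_force: 15.0
```

Call:
{"op": "arm_command", "data": {"delta_rot": [[0, 0, 0], [0, 0, 0], [0, 0, 0], [0, 0, 0], [0, 0, 0], [0, 0, 0], [0, 0, 0], [0, 0, 0], [0, 0, 0], [0, 0, 0]], "delta_pos": [[0, 0, 0], [0, 0, 0], [0, 0, 0.002], [0, 0, 0.004], [0, 0, 0.006], [0, 0, 0.008], [0, 0, 0.01], [0, 0, 0.011], [0, 0, 0.0115], [0, 0, 0.0115]], "gripper": [1, 1, 1, 1, 1, 1, 1, 1, 1, 1], "grip_force": 40}}

```text
time: 5.88
position: [0.6221, -0.0009, 0.1018]
tool_rot: [0.048, 0.965, -0.013, 0.259]
ft_force: [-7.2, -2.2, 9.6]
grip_width: 0.0303
grip_force: 40.0
```

```bash
python3 - <<'E'
from h import *
import cv2
from rig import viewer
delta(G-.0115*AX)
s=viewer.camera("scene")["pixels"][180:260,265:365];t=viewer.camera("top")["pixels"][140:230,265:365]
a=cv2.resize(s,None,fx=4,fy=4,interpolation=3);b=cv2.resize(t,None,fx=4,fy=4,interpolation=3)
im=np.zeros((400,800,3),np.uint8);im[:320,:400]=a;im[:360,400:]=b
cv2.imwrite("pics/crop4.png",cv2.convertScaleAbs(im,alpha=1.6,beta=10))
E
```

```text
t 5.88 pos [ 0.6221 -0.0009  0.1018] F [-7.2 -2.2  9.6] w 0.0303
rot [-0.03, 0.04, -0.03] pos [-0.0001, 0.0004, 0.0009]
```

View pics/crop4.png

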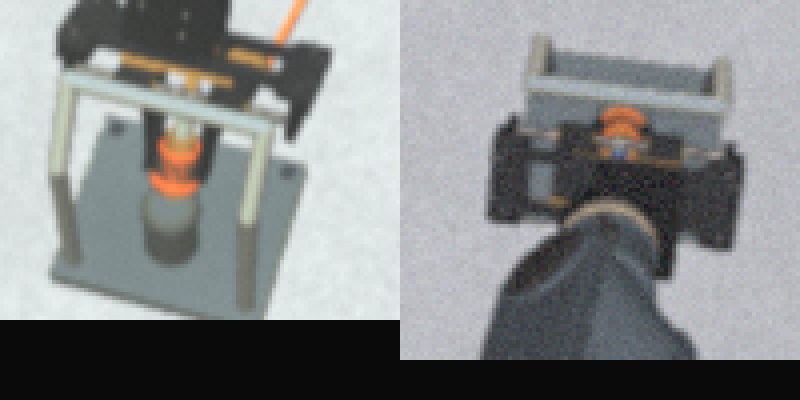

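Call:
{"op": "arm_command", "data": {"delta_rot": [[0, 0, 0], [0, 0, 0], [0, 0, 0], [0, 0, 0], [0, 0, 0], [0, 0, 0], [0, 0, 0], [0, 0, 0], [0, 0, 0], [0, 0, 0], [0, 0, 0], [0, 0, 0]], "delta_pos": [[0, 0, 0.001], [0, 0, 0.0015], [0, 0, 0.0015], [0, 0, 0.0], [0, 0, -0.003], [0, 0, -0.006], [0, 0, -0.009], [0, 0, -0.011], [0, 0, -0.011], [0, 0, -0.011], [0, 0, -0.011], [0, 0, -0.011]], "gripper": [1, 1, 1, 1, 1, 1, 1, 1, 1, -0.1, -0.1, -0.1]}}

```text
time: 6.98
position: [0.6171, 0.0001, 0.1104]
tool_rot: [0.047, 0.965, -0.012, 0.258]
ft_force: [0.3, -0.3, 0.0]
grip_width: 0.0426
grip_force: 0.0
```

Call:
{"op": "arm_command", "data": {"delta_rot": [[0, 0, 0], [0, 0, 0], [0, 0, 0], [0, 0, 0], [0, 0, 0], [0, 0, 0], [0, 0, 0]], "delta_pos": [[0, 0, 0], [0, 0, -0.008], [0, 0, -0.016], [0, 0, -0.024], [0, 0, -0.028], [0, 0, -0.028], [0, 0, -0.028]], "gripper": [-0.1, -0.1, -0.1, -0.1, -0.1, -0.1, -0.1]}}

```text
time: 7.57
position: [0.6032, 0.0012, 0.135]
tool_rot: [0.047, 0.965, -0.013, 0.259]
ft_force: [0.1, 0.1, -0.5]
grip_width: 0.0477
grip_force: 0.0
```

```bash
python3 - <<'E'
from h import *
import cv2
from rig import viewer
delta(G+.028*AX)
s=viewer.camera("scene")["pixels"][180:260,265:365];t=viewer.camera("top")["pixels"][140:230,265:365]
a=cv2.resize(s,None,fx=4,fy=4,interpolation=3);b=cv2.resize(t,None,fx=4,fy=4,interpolation=3)
im=np.zeros((400,800,3),np.uint8);im[:320,:400]=a;im[:360,400:]=b
cv2.imwrite("pics/crop5.png",cv2.convertScaleAbs(im,alpha=1.6,beta=10))
E
```

```text
t 7.57 pos [0.6032 0.0012 0.135 ] F [ 0.1  0.1 -0.5] w 0.0477
rot [0.01, 0.01, -0.01] pos [0.0, 0.0001, -0.0004]
```

View pics/crop5.png

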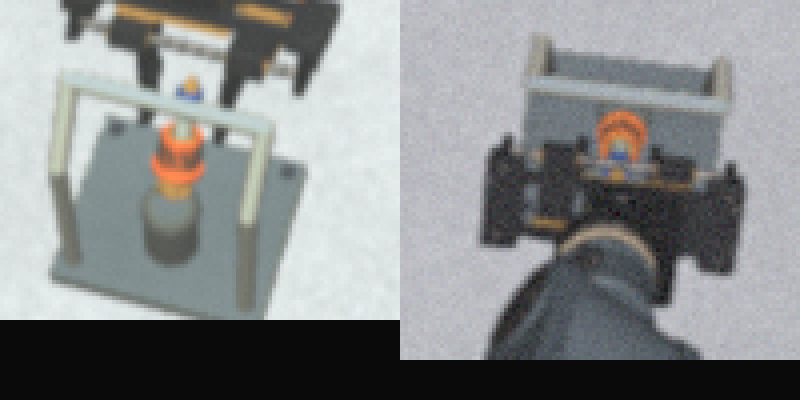

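The sleeve is home and the nozzle has popped up (blue head at crop (188,98)) between the open fingers. I'll close on it next.

Call:
{"op": "arm_command", "data": {"delta_rot": [[0, 0, 0], [0, 0, 0], [0, 0, 0], [0, 0, 0], [0, 0, 0], [0, 0, 0], [0, 0, 0], [0, 0, 0]], "delta_pos": [[0, 0, 0], [0, 0, 0], [0, 0, 0], [0, 0, 0], [0, 0, 0], [0, 0, 0], [0, 0, 0], [0, 0, 0]], "gripper": [1, 1, 1, 1, 1, 1, 1, 1], "grip_force": 20}}

```text
time: 8.33
position: [0.603, 0.0012, 0.1349]
tool_rot: [0.047, 0.965, -0.013, 0.258]
ft_force: [0.1, -0.7, -0.1]
grip_width: 0.0192
grip_force: 20.0
```

Call:
{"op": "arm_command", "data": {"delta_rot": [[0, 0, 0], [0, 0, 0], [0, 0, 0], [0, 0, 0], [0, 0, 0], [0, 0, 0], [0, 0, 0], [0, 0, 0], [0, 0, 0], [0, 0, 0]], "delta_pos": [[0, 0, -0.003], [0, 0, -0.008], [0, 0, -0.015], [0, 0, -0.025], [0, 0, -0.04], [0, 0, -0.06], [0, 0, -0.08], [0, 0, -0.1], [0, 0, -0.12], [0, 0, -0.12]], "gripper": [1, 1, 1, 1, 1, 1, 1, 1, 1, 1]}}

```text
time: 9.17
position: [0.5426, 0.0072, 0.2421]
tool_rot: [0.047, 0.964, -0.013, 0.261]
ft_force: [-0.5, 0.8, -0.4]
grip_width: 0.0189
grip_force: 20.0
```

```bash
cat >> h.py <<'E'
def lay(th,az=np.radians(-35.3)):
    c,s=np.cos(az),np.sin(az);t=np.radians(th)
    z=np.array([c*np.sin(t),s*np.sin(t),-np.cos(t)]);y=np.array([-s,c,0]);return np.stack([np.cross(y,z),y,z],1)
TR=np.array([.4645,-.3288,0])
E
python3 -c "
from h import *
from rig import status
delta(TR+[0,0,.16],lay(45)); print(np.round(status.get_obs()['q'],3))"
```

```text
t 9.17 pos [0.5426 0.0072 0.2421] F [-0.5  0.8 -0.4] w 0.0189
rot [18.14, -14.41, 23.6] pos [0.0803, -0.342, 0.0485]
[-0.231  0.25   2.013  0.189  0.36  -1.863]
```

```bash
python3 -c "
from h import *
delta(TR+[0,0,.14],lay(30))"
```

```text
t 9.17 pos [0.5426 0.0072 0.2421] F [-0.5  0.8 -0.4] w 0.0189
rot [14.87, 0.25, 25.7] pos [0.0903, -0.342, 0.0658]
```

Call:
{"op": "arm_command", "data": {"delta_rot": [[1.2, 0, 2], [2.6, 0, 4.5], [4, 0, 7], [5.5, 0, 9.5], [7, 0, 12], [8.5, 0, 14.5], [10, 0, 17], [11.5, 0, 19.5], [13, 0, 22.5], [14.9, 0.2, 25.7], [14.9, 0.2, 25.7], [14.9, 0.2, 25.7]], "delta_pos": [[0.006, -0.02, 0], [0.015, -0.05, 0], [0.024, -0.085, 0], [0.033, -0.12, 0.005], [0.042, -0.155, 0.01], [0.051, -0.19, 0.018], [0.06, -0.225, 0.026], [0.07, -0.26, 0.036], [0.08, -0.295, 0.046], [0.087, -0.325, 0.056], [0.0903, -0.342, 0.0658], [0.0903, -0.342, 0.0658]], "gripper": [1, 1, 1, 1, 1, 1, 1, 1, 1, 1, 1, 1]}}

```text
time: 10.17
position: [0.4643, -0.3333, 0.1348]
tool_rot: [0.295, 0.92, -0.08, 0.244]
ft_force: [-0.1, 0.5, -0.4]
grip_width: 0.0192
grip_force: 20.0
```

```bash
python3 - <<'E'
from h import *
import cv2
from rig import viewer,status
delta(TR+[0,0,.04],lay(30));print(np.round(status.get_obs()['q'],3))
s=viewer.camera("scene")["pixels"][110:230,170:290];t=viewer.camera("top")["pixels"][170:270,365:465]
a=cv2.resize(s,None,fx=3.3,fy=3.3,interpolation=3);b=cv2.resize(t,None,fx=4,fy=4,interpolation=3)
im=np.zeros((400,800,3),np.uint8);im[:396,:396]=a;im[:400,400:]=b
cv2.imwrite("pics/crop6.png",cv2.convertScaleAbs(im,alpha=1.6,beta=10))
E
```

```text
t 10.17 pos [ 0.4643 -0.3333  0.1348] F [-0.1  0.5 -0.4] w 0.0192
rot [-0.34, -0.21, -0.2] pos [0.0492, 0.0041, 0.0811]
[-0.888  0.503  2.053  1.015  0.151 -2.814]
```

View pics/crop6.png

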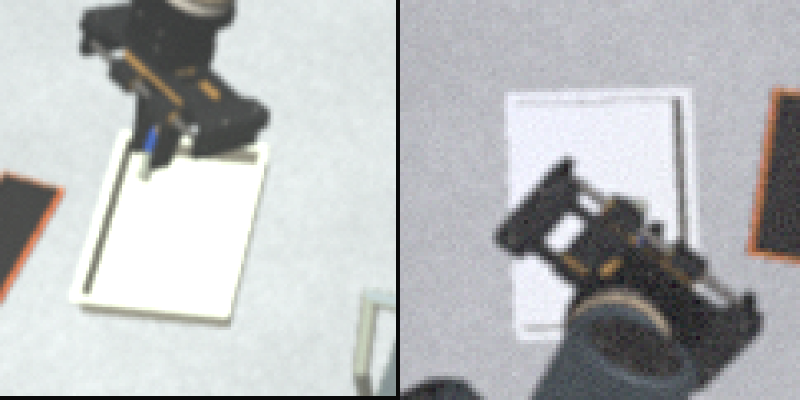

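```bash
python3 -c "
from h import *
delta(TR+[0,0,.16],lay(0));delta(TR+[0,0,.16],lay(-40))"
```

```text
t 10.27 pos [ 0.4641 -0.3289  0.1356] F [-0.4 -0.8 -0.9] w 0.0192
rot [-0.07, 29.68, -0.1] pos [-0.0123, 0.0003, -0.021]
t 10.27 pos [ 0.4641 -0.3289  0.1356] F [-0.4 -0.8 -0.9] w 0.0192
rot [-0.04, 69.68, -0.12] pos [-0.0123, 0.0003, -0.021]
```

Call:
{"op": "arm_command", "data": {"delta_rot": [[0, 1, 0], [0, 3, 0], [0, 6, 0], [0, 10, 0], [0, 15, 0], [0, 20, 0], [0, 25, 0], [0, 29.7, 0], [0, 29.7, 0], [0, 29.7, 0], [0, 29.7, 0], [0, 29.7, 0]], "delta_pos": [[-0.0123, 0, -0.021], [-0.0123, 0, -0.021], [-0.0123, 0, -0.021], [-0.0123, 0, -0.021], [-0.0123, 0, -0.021], [-0.0123, 0, -0.021], [-0.0123, 0, -0.021], [-0.0123, 0, -0.021], [-0.0123, 0, -0.021], [-0.0123, 0, -0.021], [-0.0123, 0, -0.021], [-0.0123, 0, -0.021]], "gripper": [1, 1, 1, 1, 1, 1, 1, 1, 1, 1, 1, 1]}}

```text
time: 11.27
position: [0.4636, -0.3272, 0.1607]
tool_rot: [0.303, 0.953, -0.001, -0.0]
ft_force: [0.1, -0.0, -0.6]
grip_width: 0.0188
grip_force: 20.0
```

```bash
python3 -c "
from h import *
from rig import status
print(np.round(status.get_obs()['q'],3));delta(TR+[0,0,.1],lay(-40));"
```

```text
[-0.811  0.53   1.64  -0.002  0.97  -1.764]
t 11.27 pos [ 0.4636 -0.3272  0.1607] F [ 0.1 -0.  -0.6] w 0.0188
rot [-0.08, 40.02, -0.04] pos [-0.0017, -0.0007, 0.0607]
```

Call:
{"op": "arm_command", "data": {"delta_rot": [[0, 4, 0], [0, 9, 0], [0, 15, 0], [0, 21, 0], [0, 27, 0], [0, 33, 0], [0, 38, 0], [0, 40, 0], [0, 40, 0], [0, 40, 0], [0, 40, 0], [0, 40, 0]], "delta_pos": [[0, 0, 0.005], [0, 0, 0.01], [0, 0, 0.02], [0, 0, 0.03], [0, 0, 0.04], [0, 0, 0.055], [0, 0, 0.07], [0, 0, 0.085], [0, 0, 0.1], [0, 0, 0.11], [0, 0, 0.115], [0, 0, 0.115]], "gripper": [1, 1, 1, 1, 1, 1, 1, 1, 1, 1, 1, 1]}}

```text
time: 12.27
position: [0.464, -0.3285, 0.0457]
tool_rot: [0.285, 0.895, 0.103, -0.326]
ft_force: [-0.7, -0.4, 0.5]
grip_width: 0.0193
grip_force: 20.0
```

```bash
python3 - <<'E'
from h import *
import cv2
from rig import viewer,status
delta(TR+[0,0,.03],lay(-40));print(np.round(status.get_obs()['q'],3))
s=viewer.camera("scene")["pixels"][110:230,170:290];t=viewer.camera("top")["pixels"][170:270,365:465]
a=cv2.resize(s,None,fx=3.3,fy=3.3,interpolation=3);b=cv2.resize(t,None,fx=4,fy=4,interpolation=3)
im=np.zeros((400,800,3),np.uint8);im[:396,:396]=a;im[:400,400:]=b
cv2.imwrite("pics/crop7.png",cv2.convertScaleAbs(im,alpha=1.6,beta=10))
E
```

```text
t 12.27 pos [ 0.464  -0.3285  0.0457] F [-0.7 -0.4  0.5] w 0.0193
rot [-0.03, 0.03, -0.08] pos [-0.0105, 0.0, 0.0117]
[-0.761  0.999  1.161 -0.094  1.673 -1.691]
```

View pics/crop7.png

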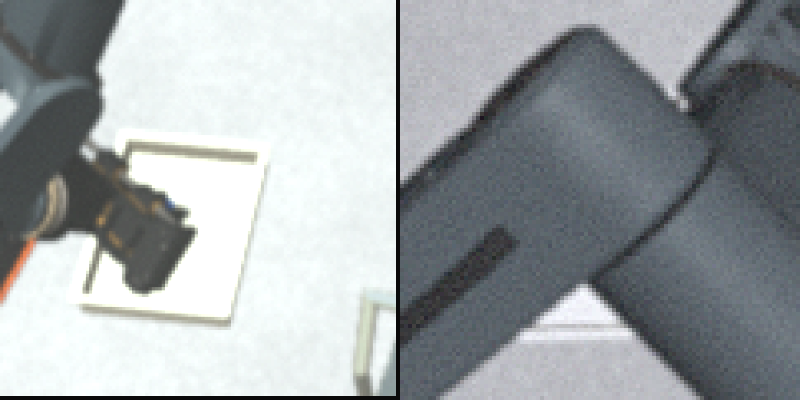

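Call:
{"op": "arm_command", "data": {"delta_rot": [[0, 0, 0], [0, 0, 0], [0, 0, 0], [0, 0, 0], [0, 0, 0], [0, 0, 0], [0, 0, 0]], "delta_pos": [[-0.0026, 0, 0.003], [-0.0052, 0, 0.006], [-0.0078, 0, 0.009], [-0.0096, 0, 0.0115], [-0.0106, 0, 0.0127], [-0.0112, 0, 0.0133], [-0.0112, 0, 0.0133]], "gripper": [1, 1, 1, 1, 1, 1, 1]}}

```text
time: 12.95
position: [0.4649, -0.3292, 0.0283]
tool_rot: [0.286, 0.896, 0.103, -0.325]
ft_force: [0.2, 0.7, -0.7]
grip_width: 0.0191
grip_force: 20.0
```

Next I lower it a few mm in small steps, looking for contact.

Call:
{"op": "arm_command", "data": {"delta_rot": [[0, 0, 0], [0, 0, 0], [0, 0, 0], [0, 0, 0]], "delta_pos": [[-0.0006, 0, 0.0008], [-0.0013, 0, 0.0015], [-0.0019, 0, 0.0023], [-0.0019, 0, 0.0023]], "gripper": [1, 1, 1, 1]}}

```text
time: 13.28
position: [0.4653, -0.3295, 0.0261]
tool_rot: [0.286, 0.896, 0.103, -0.325]
ft_force: [0.6, -0.5, 2.9]
grip_width: 0.0195
grip_force: 20.0
```

Call:
{"op": "arm_command", "data": {"delta_rot": [[0, 0, 0], [0, 0, 0], [0, 0, 0], [0, 0, 0], [0, 0, 0], [0, 0, 0], [0, 0, 0], [0, 0, 0], [0, 0, 0], [0, 0, 0], [0, 0, 0], [0, 0, 0]], "delta_pos": [[0, 0, 0], [0, 0, 0], [0, 0, 0], [0, 0, 0], [0, 0, 0], [0, 0, 0], [0.005, 0, -0.01], [0.015, 0, -0.025], [0.03, 0, -0.045], [0.05, 0, -0.07], [0.07, 0, -0.095], [0.09, 0, -0.12]], "gripper": [0.4, 0.2, 0, -0.2, -0.3, -0.3, -0.3, -0.3, -0.3, -0.3, -0.3, -0.3]}}

```text
time: 14.28
position: [0.4716, -0.3336, 0.1776]
tool_rot: [0.286, 0.896, 0.103, -0.325]
ft_force: [-0.4, -0.4, -0.0]
grip_width: 0.0566
grip_force: 0.0
```

Call:
{"op": "arm_command", "data": {"delta_rot": [[0, -5, 0], [0, -10, 0], [0, -15, 0], [0, -20, 0], [0, -26, 0], [0, -33, 0], [0, -40, 0], [0, -40, 0], [0, -40, 0], [0, -40, 0]], "delta_pos": [[0.02, 0.02, -0.03], [0.035, 0.05, -0.05], [0.04, 0.08, -0.06], [0.04, 0.11, -0.06], [0.04, 0.14, -0.06], [0.04, 0.17, -0.06], [0.04, 0.2, -0.06], [0.04, 0.22, -0.06], [0.04, 0.22, -0.06], [0.04, 0.22, -0.06]], "gripper": [-0.3, -0.3, -0.3, -0.3, -0.3, -0.3, -0.3, -0.3, -0.3, -0.3]}}

```text
time: 15.12
position: [0.6055, -0.1575, 0.2481]
tool_rot: [0.302, 0.953, -0.001, 0.001]
ft_force: [0.6, -1.1, -0.3]
grip_width: 0.0565
grip_force: 0.0
```

```bash
python3 - <<'E'
import cv2,numpy as np
from rig import viewer
s=viewer.camera("scene")["pixels"];t=viewer.camera("top")["pixels"][130:280,280:480]
im=np.zeros((600,800,3),np.uint8);im[:300,:]=cv2.resize(s[140:275,150:400],(555,300),interpolation=3).copy() if 0 else 0
a=cv2.resize(s[130:270,150:350],None,fx=2.1,fy=2.1,interpolation=3);im[:294,:420]=a
b=cv2.resize(t,None,fx=2,fy=2,interpolation=3);im[295:595,:400]=b
c=cv2.resize(s[195:255,280:340],None,fx=5,fy=5,interpolation=3);im[295:595,480:780]=c
cv2.imwrite("pics/crop8.png",cv2.convertScaleAbs(im,alpha=1.5,beta=5))
E
```

```text
(no output)
```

View pics/crop8.png

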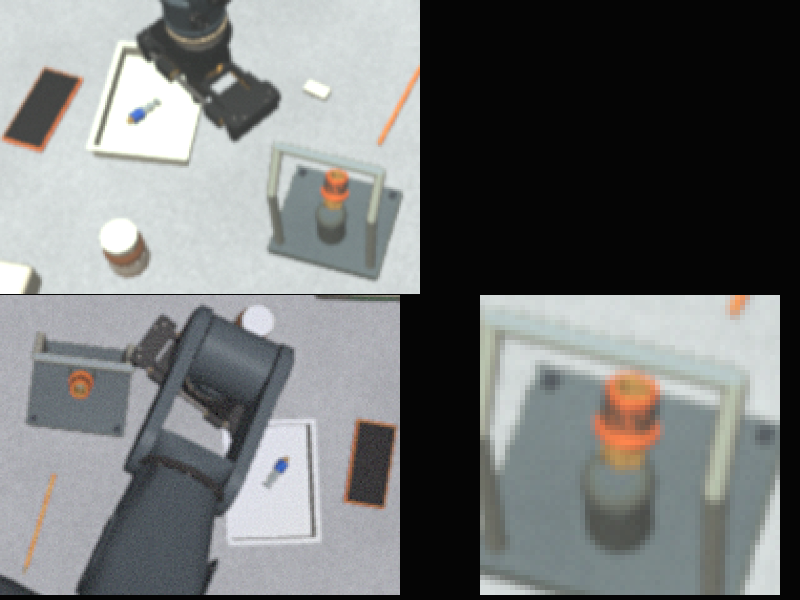

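The nozzle lies in the white tray (top view, crop pixel (276,470)). The sleeve is fully forward and the arm touches nothing.

```bash
python3 -c "
from rig import robot
print(robot.hand_in())"
```

```text
the job is handed in; nothing more can be done
None
```

I released the nozzle by pulling the sleeve back, let the sleeve return to home, laid the nozzle at rest in the white tray, and handed the job in at about 15 s; the hand-in did not report a verdict.

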